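# Snug up the organizer's anti-tip nut with an adjustable wrench

### The job

The white organizer's drawer is pulled out and its anti-tip nut has worked loose. Lay the open adjustable wrench flat on the shelf around the brass nut, roll its worm until the jaws just fit the nut's flats, then swing the handle clockwise (seen from above) until the nut is tight, which is when its red stripe meets the red mark on the washer. Do not touch the nut with the gripper, do not disturb the toiletries, and leave the wrench lying fitted on the nut.

Things in the scene. Friction and masses are not known exactly. Their poses are not given: they have to be found in the camera images.
- wrench: Loose chrome adjustable wrench, 0.32 kg, 220 mm long, lying flat. Origin under the handle's centre line; x runs along the handle to the head and open mouth, y to the movable jaw's side, z up. Handle: bar 22 mm wide, 14 mm thick, x -102 to 50 mm. Head: x 50 to 80, y -35 to 33, 16 mm thick. Centre of mass about x = 25 mm.
- mouth (a point): Point under the wrench where the nut's axis lies when the jaws grip it: wrench frame (100, 0, 0) mm. Both jaws run from the throat at x = 80 to x = 118 mm, 14 mm thick. The fixed jaw's flat inner face is at y = -14 mm, the movable jaw's at y = -14 mm + opening.
- worm_top (a point): Top of the knurled worm, wrench frame (64, 4, 21) mm: a roller 20 mm in diameter, 16 mm long, axis along the wrench's y, 5 mm proud of the head and higher than jaws and nut. Press its top lightly with a fingertip and drag: towards the handle closes the jaw, towards the mouth opens it, 0.2 mm per mm dragged. Rolling takes 2.2 N along the drag (press about 5 N); it stays where left.
- jaw (a joint): Jaw opening of the wrench in m (gap between the two jaw faces): starts at about 0.0365 to 0.0415, limits 0.012 and 0.043; 0.028 fits the nut exactly.
- nut: Brass hex nut, 28 mm across flats, 32.3 mm across corners, top 16 mm above the shelf, bolt end (16 mm diameter) up to 18 mm, on a flush washer of 72 mm diameter that the wrench can lie on. Axis vertical; origin on it at shelf height. Flats face its own +y and -y, corners lie on +x and -x; a red stripe on top points to +x. Turning friction 0.12 N m.
- nut_turn (a joint): Turn of the nut in rad, growing clockwise seen from above: starts at about 0.1 to 0.6; 1.3 is fully tight, a firm stop, with the stripe on the red mark.
- tight_mark (a point): Red tick painted on the washer, 29 mm from the nut's axis; the nut's stripe points at it when tight.
- organizer: Fixed white three-tier organizer. Origin on the nut's axis at shelf height. In its frame the body spans x 110 to 290, y 130 to 370, z 0 to 212 mm, and the pulled-out empty lower drawer reaches forward to x = 0 at 61 mm height. Clear shelf lies on the -x and -y sides of the nut.
- compact: Bystander: round chrome compact, 72 mm diameter, 19 mm high. Origin under its centre.
- hairbrush: Bystander: bamboo hairbrush, 210 mm long, bristles down, 27 mm high. Origin near its middle at shelf height.
- incense_holder: Bystander: black ceramic incense holder, a dish of 100 mm diameter with a 31 mm high stem. Origin under its centre.
- sunglasses: Bystander: tortoiseshell sunglasses standing open, 130 mm wide, 42 mm high; origin under the bridge, arms along +x for 122 mm.
- perfume: Bystander: amber perfume bottle, 48 mm diameter, 110 mm high. Origin under its centre.
- cream_jar: Bystander: white cream jar, 68 mm diameter, 55 mm high. Origin under its centre.
There are look-alikes about, which are no part of the job. Leave any turquoise look-alike of the wrench alone.

How it is judged:
On the way, in this order (a step that is already met when the one before it is completed fails the run):
1. the wrench lies flat on the shelf with its jaws around the nut (horizontal distance between mouth and nut below 0.013 m and height (world z) of wrench below 0.006 m and angle between wrench's own z axis and vertical below 0.08 rad), for 0.2 s.
2. the worm has been rolled until the jaws just fit: opening within 2.5 mm of the nut's width, the wrench still flat around the nut (all of step 1 and value of joint jaw between 0.026 and 0.0305 m), for 0.2 s.
At the end, for the whole second after the job is handed in: The nut is turned to its stop (nut_turn over 1.2 rad, within 6 degrees of the mark), the wrench lies at rest flat on the shelf around the nut (mouth point within 13 mm of the nut's axis, raised under 6 mm, tilted under 0.08 rad), and its jaws fit the nut (opening 26 to 30.5 mm) (all of step 2 and value of joint nut_turn above 1.2 rad and linear speed of wrench below 0.01 m/s); the robot touches nothing.
It fails at once if the gripper touches the nut (over 1 N) (contact force between the fingers and nut above 1 N).
It fails at once if a toiletry is moved by more than 25 mm (distance of any of compact, hairbrush, incense_holder, sunglasses, perfume, cream_jar from where it was at the start of the episode above 0.025 m).
It also fails if it takes over 72 s, if anything falls off the work surface, if the arm or the gripper's body presses on something with over 40 N, if the wrist force passes 120 N, or if a joint passes its speed limit or range.

### The arm

A 6-joint arm with a two-finger parallel gripper is mounted at the origin on the work surface. World frame = base frame: x ahead of the robot, y to its left, z up, the work surface at z = 0. Lengths are in m, angles in rad, forces in N, time in s.
With the tool pointing down it reaches from about 0.35 to 0.8 m from the base axis. Payload 7.3 kg.
Tool frame: the origin (TCP) lies between the finger pads; the fingertips stand 25 mm ahead of it and the grasp point (between the pads) lies 6 mm ahead of it (r.tip_extent is the distance from the TCP to the fingertips, in m); z points along the fingers, y is the line along which they close (so a half turn about z gives the same grasp; the last joint's range is limited). The gripper opens to 85 mm and grips with 20 to 120 N. Pads are 22 mm wide; open, the fingers measure 114 mm over their backs; the gripper's body (76 mm by 85 mm) begins 54 mm behind the grasp point. The pads swing forward as they close: fully open they stand 13 mm farther back than shut.
Start: joints at [-1.435, 0.342, 1.524, -0, 1.275, -0.146], TCP at [0.146, -0.504, 0.256] pointing down, gripper open.
Joint ranges: [-2.53, 2.53], [-0.77, 2.02], [0.04, 2.7], [-1, 4.14], [0.28, 2.66], [-3.11, 3.11]. Speed limits (rad/s): [2.57, 2.57, 3.14, 3.14, 3.14, 3.14].

### API

Orientations are given as a unit quaternion [x, y, z, w].
In Python, from workcell import r, command_gripper, optics gives the robot as it stands. The module is installed in compiled form; this text tells all that it offers. Calls block until the motion is done:
- r.reach(position, orientation): joint-space move of the TCP to a pose.
- r.move_straight(position, orientation=None, speed=0.15, max_force=None): straight line of the TCP; orientation=None keeps the orientation; speed is the mean speed in m/s. With max_force (N) it stops when the force on the tool has changed by that much, and returns True; else False.
- r.movej(angles): joint-space move.
- command_gripper(opening, force=None): finger opening in m; force is the grip in N (None keeps the last); returns when the fingers have stopped.
- r.hold(seconds).
- r.solve_ik(position, orientation): joint angles nearest the present ones, or None.
- r.read_state(): the state.
- optics.get_image(name): name is "scene" or "top" or "wrist"; returns (picture, depth): 480x640x3 uint8, red, green, blue; 480x640 float32, m along the optical axis (not along the pixel's ray), 0 where there is no reading.
- optics.camera_model(name): a dict with "K" (3x3 intrinsics, pixels), "R" (3x3) and "t" (3): a world point X has camera coordinates R X + t; the wrist camera has in their place "tool_from_camera" (4x4, takes a point from camera to tool coordinates, whose origin is the TCP and whose axes are the flange's). Camera axes: x right, y down, z forward; pixel columns grow to the right and rows downward; lengths in m; the calibration is good to about 2 mm. The wrist camera is an equidistant fisheye: a pixel r from the principal point sees the ray r / f radians off the axis. A picture is of the moment at which its call begins: read the wrist's pose just before it. camera_model takes no time and is no camera call.
A pose or a line that the arm cannot do raises r.PlanningError and nothing moves.
- r.finish_job(): hands the job in; it is judged then, once.
The state is a dict: "time_s": time; "joint_positions": joint angles; "dq": joint speeds; "tau": joint torques, N m; "eef_pos": TCP position; "eef_rot": TCP orientation; "contact_force": force on the tool from outside, world axes, zero at the start; "torque": the same for the moment, N m; "grip_width": finger opening in m; "grip_force": force on a finger pad.
Only numpy, scipy, OpenCV 4.12 (cv2) and the standard library are available. Lean on these libraries where they do the work, as an engineer would, in place of code of your own. Each camera call takes 0.05 s, during which the arm holds its last target. There are 200 camera calls.

## Working session

There is one attempt and no reset: what is moved stays moved. The work goes in short steps, each a Python script; the robot and the scene stay as the last script left them, time stands still between calls to the robot, and variables do not carry over. Pictures are saved under pics/ and viewed, at most 10 in all, crops included, and the job is handed in when it is done.

```bash
mkdir -p pics; python3 - <<'E'
from workcell import r, optics
import cv2,numpy as np
for n in ("top","scene"):
    p,d=optics.get_image(n); np.savez(f"pics/{n}0.npz",p=p,d=d)
    cv2.imwrite(f"pics/{n}0.png",p[:,:,::-1])
    m=optics.camera_model(n); print(n,m)
s=r.read_state();print(s["time_s"],s["eef_rot"],s["grip_width"],r.tip_extent)
E
```

```text
top {'K': array([[559.32107849,   0.        , 315.56081082],
       [  0.        , 559.32107849, 243.80952475],
       [  0.        ,   0.        ,   1.        ]]), 'R': array([[-0.02157312, -0.99975376, -0.00519799],
       [-0.98194796,  0.02216557, -0.18784805],
       [ 0.18791701,  0.00105169, -0.98218435]]), 't': array([0.0465451 , 0.54247193, 1.5751186 ])}
scene {'K': array([[602.50435563,   0.        , 328.9634409 ],
       [  0.        , 602.50435563, 241.93338579],
       [  0.        ,   0.        ,   1.        ]]), 'R': array([[ 0.30196258,  0.95320795,  0.01460166],
       [ 0.74198457, -0.22537801, -0.63139818],
       [-0.59856287,  0.20149282, -0.77532131]]), 't': array([-0.20536217, -0.36672201,  1.79737681])}
0.1 [ 9.90091225e-01  1.40423975e-01  1.43875092e-05 -6.87564055e-04] 0.08521509902605456 0.025
```

View pics/top0.png

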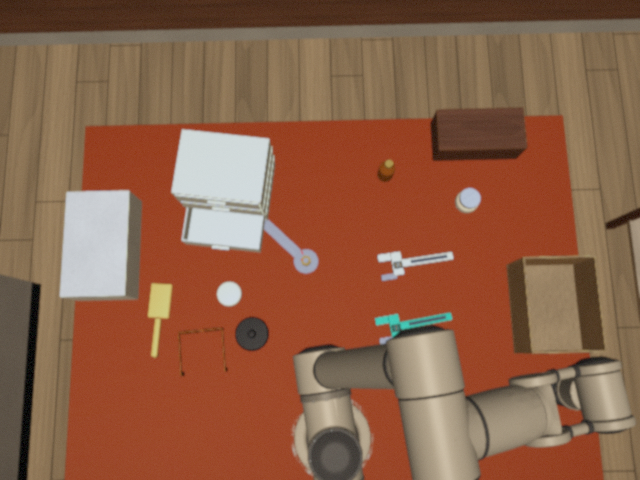

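View pics/scene0.png

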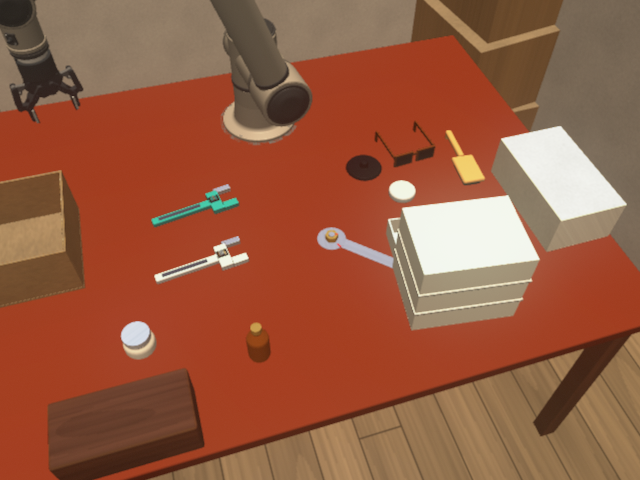

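The top view shows the chrome wrench at (378–452, 250–280), the turquoise look-alike at (376–452, 313–345), and the nut at (306, 261). The chrome wrench fits the description. I'll confirm it in an enlarged crop.

```bash
python3 - <<'E'
import cv2,numpy as np
p=np.load("pics/top0.npz")["p"][:,:,::-1]
q=np.load("pics/scene0.npz")["p"][:,:,::-1]
f=lambda i,x,y,w,h,s:cv2.resize(i[y:y+h,x:x+w],None,fx=s,fy=s,interpolation=cv2.INTER_CUBIC)
a=f(p,365,235,100,60,4); b=f(p,280,235,50,50,4.8)   # 400x240, 240x240
c=f(q,150,230,110,60,4)[:240,:440]; d=f(q,310,220,50,50,4.8)
o=np.zeros((490,690,3),np.uint8); o[:240,:400]=a;o[:240,445:685]=b;o[245:485,:440]=c;o[245:485,445:685]=d
cv2.imwrite("pics/crop0.png",o)
E
```

```text
(no output)
```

View pics/crop0.png

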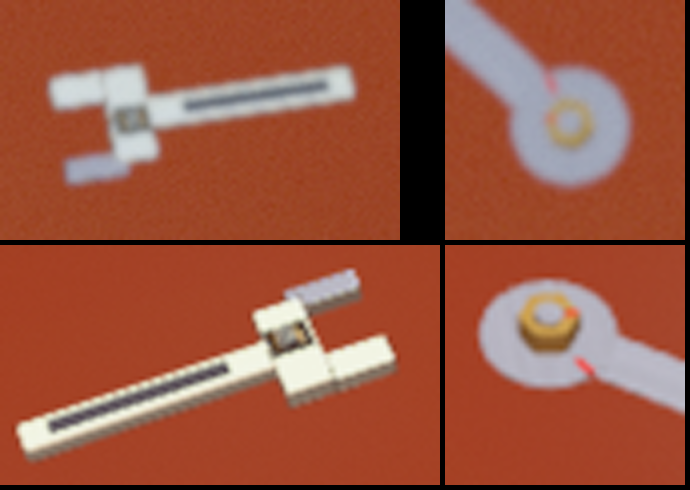

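The crop confirms it. The chrome wrench has its head at top (396, 262), handle end at (453, 255.5), and its movable jaw on the image-down side. The brass nut is at (306, 261), with its stripe pointing left and slightly up and the red mark up and left. Next I'll look at both from close up with the wrist camera.

```bash
cat > h.py <<'E'
from workcell import r, command_gripper, optics
import cv2,numpy as np
from scipy.spatial.transform import Rotation as Ro
def px2w(name,u,v,z):
    m=optics.camera_model(name); d=m["R"].T@np.linalg.inv(m["K"])@[u,v,1]; c=-m["R"].T@m["t"]
    return c+d*(z-c[2])/d[2]
def down(a):
    "tool pointing down, tool y axis at world angle a (mod pi), tool yaw nearest to a reachable wrist"
    y=np.array([np.cos(a),np.sin(a),0]); z=np.array([0,0,-1.]); x=np.cross(y,z)
    return Ro.from_matrix(np.c_[x,y,z]).as_quat()
def wrist(tag):
    s=r.read_state(); p,d=optics.get_image("wrist")
    np.savez(f"pics/{tag}.npz",p=p,d=d,pos=s["eef_pos"],rot=s["eef_rot"]); cv2.imwrite(f"pics/{tag}.png",p[:,:,::-1])
def wpx(tag,u,v,z):
    f=np.load(f"pics/{tag}.npz"); m=optics.camera_model("wrist"); K=m["K"]; T=np.asarray(m["tool_from_camera"])
    x=(u-K[0,2])/K[0,0]; y=(v-K[1,2])/K[1,1]; th=np.hypot(x,y); 
    c=np.array([x/th*np.sin(th),y/th*np.sin(th),np.cos(th)])
    R=Ro.from_quat(f["rot"]).as_matrix(); d=R@T[:3,:3]@c; o=f["pos"]+R@T[:3,3]
    return o+d*(z-o[2])/d[2]
def w2px(tag,X):
    f=np.load(f"pics/{tag}.npz"); m=optics.camera_model("wrist"); K=m["K"]; T=np.asarray(m["tool_from_camera"])
    R=Ro.from_quat(f["rot"]).as_matrix(); c=T[:3,:3].T@(R.T@(np.asarray(X)-f["pos"])-T[:3,3])
    th=np.arctan2(np.hypot(c[0],c[1]),c[2]); n=np.hypot(c[0],c[1])
    return K[0,2]+K[0,0]*th*c[0]/n, K[1,2]+K[1,1]*th*c[1]/n
def st():
    s=r.read_state(); print("t%.1f"%s["time_s"],np.round(s["eef_pos"],4),"F",np.round(s["contact_force"],1),"w%.4f"%s["grip_width"])
E
python3 - <<'E'
from h import *
e=px2w("top",453,255.5,.014);h=px2w("top",402.5,263.3,.014);n=px2w("top",306,261,.017)
st_=px2w("top",280+106/4.8,235+119/4.8,.016);mk=px2w("top",280+106/4.8,235+82/4.8,0)
ax=(h-e)/np.linalg.norm(h-e);o=e+ax*.102
print("end",e,"head",h,"dist",np.linalg.norm(h-e),"origin",o,"ang",np.degrees(np.arctan2(ax[1],ax[0])))
for q in(st_,mk): print(q,np.degrees(np.arctan2(*(q-n)[1::-1])))
print("nut",n)
print(optics.camera_model("wrist"))
q=down(np.arctan2(ax[1],ax[0])+np.pi/2)
for a in (n,o):
  for k in np.arange(-90,271,30): 
    s=r.solve_ik([a[0],a[1],.03],down(np.radians(k))); print(k,None if s is None else np.round(s,1)[[0,5]],end=" ")
  print()
r.reach([n[0]-.05,n[1]-.04,.24],down(np.pi)); wrist("wn"); st()
r.reach([o[0]-.03,o[1]+.03,.24],down(np.pi)); wrist("ww"); st()
a=np.load("pics/wn.npz")["p"];b=np.load("pics/ww.npz")["p"]
E
```

```text
end [ 0.50613047 -0.3714802   0.014     ] head [ 0.48613711 -0.22092751  0.014     ] dist 0.15187444308733797 origin [ 0.49270278 -0.2703679   0.014     ] ang 97.56460639261276
[0.50295732 0.07548511 0.016     ] 70.71391035968604
[0.52892211 0.07550438 0.        ] 21.060365409309
nut [0.49892163 0.06395199 0.017     ]
{'K': array([[371.64829954,   0.        , 327.0061582 ],
       [  0.        , 371.64829954, 244.50880362],
       [  0.        ,   0.        ,   1.        ]]), 'tool_from_camera': array([[ 3.26631764e-04, -9.55547011e-01, -2.94838606e-01,
         7.35022859e-02],
       [ 9.99999946e-01,  3.00780439e-04,  1.33028362e-04,
         3.61029785e-05],
       [-3.84331679e-05, -2.94838633e-01,  9.55547057e-01,
        -1.16330078e-01],
       [ 0.00000000e+00,  0.00000000e+00,  0.00000000e+00,
         1.00000000e+00]])}
-90 [-0.   1.5] -60 [-0.  1.] -30 [-0.   0.5] 0 [-0. -0.] 30 [-0.  -0.5] 60 [-0.  -1.1] 90 [-0.  -1.6] 120 [-0.  -2.1] 150 [-0.  -2.6] 180 None 210 [-0.   2.6] 240 [-0.   2.1] 270 [-0.   1.5] 
-90 [-0.6  0.9] -60 [-0.6  0.4] -30 [-0.6 -0.1] 0 [-0.6 -0.6] 30 [-0.6 -1.2] 60 [-0.6 -1.7] 90 [-0.6 -2.2] 120 [-0.6 -2.7] 150 [-0.6  3. ] 180 [-0.6  2.5] 210 [-0.6  2. ] 240 [-0.6  1.5] 270 [-0.6  0.9] 
t2.8 [0.449  0.0236 0.24  ] F [-0.2 -0.5  0.4] w0.0853
t3.9 [ 0.4629 -0.239   0.2401] F [-0.   0.5  0.2] w0.0851
```

```bash
python3 - <<'E'
from h import *
def crop(tag,X,s,w):
    p=np.load(f"pics/{tag}.npz")["p"]; u,v=w2px(tag,X); x,y=max(0,int(u-w/2)),max(0,int(v-w/2)); print(tag,x,y,u,v)
    return cv2.resize(p[y:y+w,x:x+w,::-1],(s,s),interpolation=cv2.INTER_CUBIC)
a=crop("wn",[.499,.064,.016],390,130); b=crop("ww",[.488,-.235,.014],390,300)
cv2.imwrite("pics/c1.png",np.hstack([a,b]))
E
```

```text
wn 208 190 273.9663995577135 255.54405869837515
ww 148 68 298.4251479107762 218.7057962698637
```

View pics/c1.png

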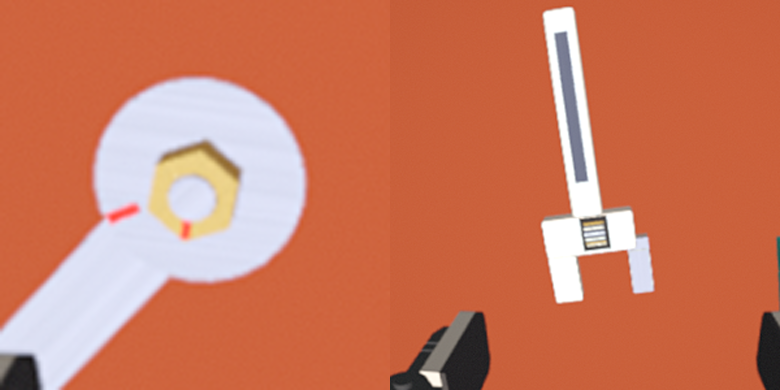

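```bash
python3 - <<'E'
from h import *
N=lambda x,y,z:wpx("wn",208+x/3,190+y/3,z)
W=lambda x,y,z:wpx("ww",148+(x-390)/1.3,68+y/1.3,z)
dg=lambda d:np.degrees(np.arctan2(d[1],d[0]))
n=N(195,194,.016); V=[N(*p,.016) for p in((186,240),(229,227),(240,178),(203,149),(162,163),(150,205))]
print("nut",n,"washer",N(199,180,0),"stripe angles",[round((dg(v-n)-60*i+180)%360-180,1) for i,v in enumerate(V)],[round(np.linalg.norm(v-n)*1e3,1) for v in V]," mark",dg(N(123,213,0)-n),np.linalg.norm((N(123,213,0)-n)[:2]))
e=W(558.5,9.5,.014);h=W(587,213,.014);a=(h-e)/np.linalg.norm(h-e);l=np.array([-a[1],a[0],0])
o=e+.102*a;print("len",np.linalg.norm(h-e),"o",o,"ang",dg(a))
for nm,q in dict(ftip_in=(582,299),ftip_out=(557,302),mtip_in=(633,293),mtip_out=(654,291),worm=(596,233)).items():
    z=.021 if nm=="worm" else .014
    d=W(*q,z)-o; print(nm,np.round([d@a*1e3,d@l*1e3],1))
E
```

```text
nut [0.49991341 0.06310032 0.016     ] washer [0.50078454 0.06351026 0.        ] stripe angles [np.float64(76.8), np.float64(73.3), np.float64(80.2), np.float64(77.9), np.float64(74.5), np.float64(74.3)] [np.float64(16.5), np.float64(15.6), np.float64(15.9), np.float64(15.6), np.float64(14.8), np.float64(15.6)]  mark 23.88422373172061 0.030644928091813243
len 0.1487977543551191 o [ 0.49302134 -0.26853069  0.014     ] ang 97.16635977894057
ftip_in [115.2 -14.2]
ftip_out [115.6 -34.4]
mtip_in [114.9  26. ]
mtip_out [115.3  42.4]
worm [60.7  5.1]
```

The nut is at about (0.4995, 0.0635) with the stripe at 76° and the mark at 23.5°. The wrench origin is at about (0.493, −0.2697), heading 97.2°, with the jaw open about 40 mm. I'll fit the wrench at a heading of 136° so its handle swings away from the look-alike. First I grasp it and hover over the nut.

```bash
cat >> h.py <<'E'
NUT=np.array([.4995,.0635])
def wp(o,deg,x,y):
    a=np.radians(deg); return np.array([o[0]+x*np.cos(a)-y*np.sin(a), o[1]+x*np.sin(a)+y*np.cos(a)])
def qd(deg): return down(np.radians(deg-90))
def place_xy(deg,gx,nx,ny):  # grasp point xy so that nut lies at wrench (nx,ny)
    return wp(NUT,deg,gx-nx,-ny)
E
python3 - <<'E'
from h import *
g=wp([.493,-.2697],97.2,.022,0); q=qd(97.2)
r.reach([*g,.12],q); r.move_straight([*g,.028],speed=.1,max_force=8); st()
command_gripper(0.0,45); st(); print(r.read_state()["grip_force"])
r.move_straight([*g,.06],speed=.08); st()
p=place_xy(136,.022,.102,.005); r.reach([*p,.056],qd(136)); r.hold(.3); st(); wrist("wp1")
p=np.load("pics/wp1.npz")["p"]; u,v=map(int,w2px("wp1",[*NUT,.016])); print(u,v)
x,y=max(0,u-130),max(0,v-100); print(x,y); cv2.imwrite("pics/c2.png",cv2.resize(p[y:y+200,x:x+260,::-1],None,fx=3,fy=3))
E
```

```text
t7.7 [ 0.4906 -0.2481  0.0286] F [-0.5  0.3  0.1] w0.0853
t8.3 [ 0.4906 -0.2481  0.0285] F [-0.1  0.7  4.3] w0.0206
44.953540563583374
t8.9 [ 0.4901 -0.2478  0.06  ] F [-0.6  0.2 -2.9] w0.0207
t10.2 [0.5605 0.0105 0.056 ] F [-1.3 -0.3 -2.1] w0.0205
320 122
190 22
```

View pics/c2.png

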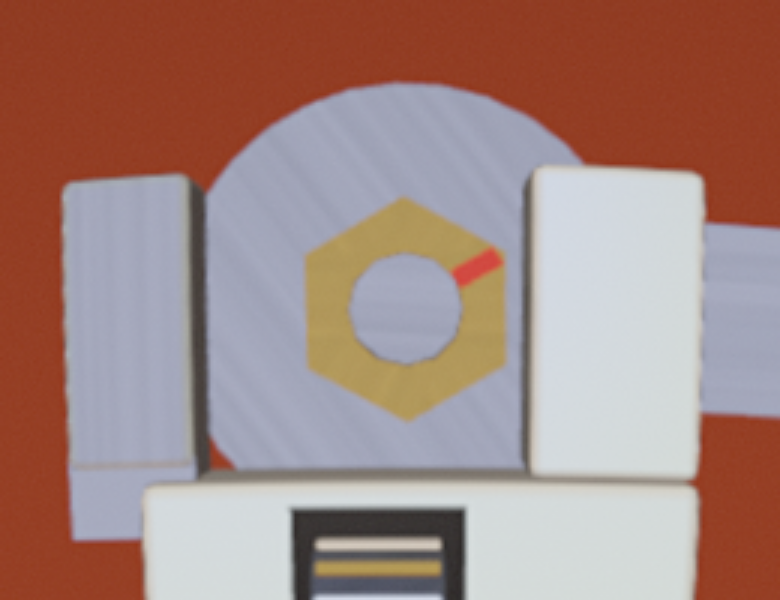

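The wrench hovers square to the nut, with the nut centre at (405, 308). The fixed jaw's inner edge is at x≈530 and the movable jaw's at x≈190, both top edges. I'll compute the offset next.

```bash
python3 - <<'E'
from h import *
C=lambda x,y,z:wpx("wp1",190+x/3,22+y/3,z)
g=np.load("pics/wp1.npz")["pos"]; dg=136
a=np.radians(dg);ax=np.array([np.cos(a),np.sin(a)]);l=np.array([-ax[1],ax[0]])
f=lambda P:np.round([22+(P[:2]-g[:2])@ax*1e3,(P[:2]-g[:2])@l*1e3],1)
for nm,q in dict(nut=(405,308,.016),nutbolt=(405,308,.018),nut_f=(505,308,.016),nut_m=(306,308,.016),fx_tip=(531,168,.0415),fx_base=(529,470,.0415),fxb=(523,320,.0275),mv_tip=(187,178,.0415),mv_base=(193,463,.0415),mvb=(207,320,.0275),throat=(410,483,.0435),wormc=(378,590,.0485)).items(): print(nm,f(C(*q)))
E
```

```text
nut [101.7   2.2]
nutbolt [101.6   2.2]
nut_f [101.8 -11.6]
nut_m [101.8  15.9]
fx_tip [117.8 -12.5]
fx_base [ 82.  -12.5]
fxb [100. -13.]
mv_tip [117.2  27.4]
mv_base [83.1 27.3]
mvb [100.4  27.7]
throat [80.7  1.5]
wormc [69.1  5.2]
```

```bash
python3 - <<'E'
from h import *
p=wp(r.read_state()["eef_pos"],136,0,-.003)
r.move_straight([*p,.056],speed=.05); r.move_straight([*p,.0275],speed=.04,max_force=6); st()
command_gripper(.05); st(); 
r.move_straight([*p,.10],speed=.1)
# back off along the handle so that camera sees all
q=wp(p,136,-.03,0); r.move_straight([*q,.14],speed=.15); r.hold(.2); wrist("wp2"); st()
pic=np.load("pics/wp2.npz")["p"]; u,v=map(int,w2px("wp2",[*wp(p,136,.06,0),.016])); x,y=max(0,u-100),max(0,v-75); print(p,x,y)
cv2.imwrite("pics/c3.png",cv2.resize(pic[y:y+150,x:x+200,::-1],None,fx=4,fy=4))
E
```

```text
t11.2 [0.5622 0.0129 0.0285] F [0.1 0.1 5.4] w0.0209
t11.6 [0.5613 0.013  0.0276] F [-0.5 -0.8 -0.2] w0.0500
t13.2 [ 0.5835 -0.0075  0.1391] F [-0.7 -0.5  0.2] w0.0499
[0.56263938 0.01286932] 230 39
```

View pics/c3.png

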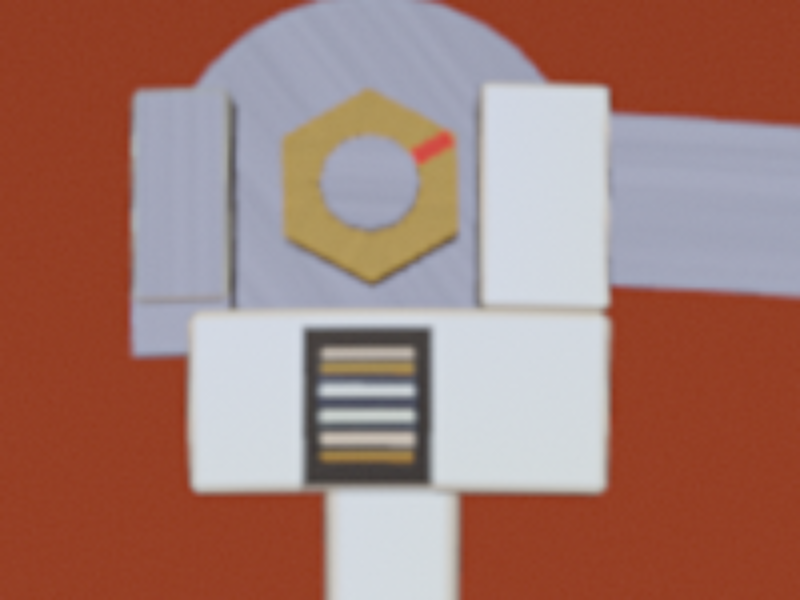

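The wrench lies flat around the nut with about 3 mm of clearance at the fixed jaw. The worm centre is at crop (368, 405). I'll do one worm stroke and measure the jaws' outer width with image code.

```bash
cat >> h.py <<'E'
P0=np.array([.56263938,.01286932])   # grasp xy at placing, wrench x=22mm
MP=np.array([.5835,-.0075])
def prof(tag,v=65.0):
    p=np.load(f"pics/{tag}.npz")["p"].astype(float); row=p[int(v)-1:int(v)+2].mean(0); s=row[:,2]-row[:,0]*.5  # grey>0, red<0
    g=s>0; xs=[i-1+(0-s[i-1])/(s[i]-s[i-1]) for i in range(200,460) if g[i]!=g[i-1]]
    return np.round(xs,2)
def look(tag):
    r.reach([*MP,.14],qd(136)); r.hold(.2); wrist(tag); print(tag,prof(tag),prof(tag,64),prof(tag,67))
def stroke(w,x0,x1,deg=136,press=4):
    a=wp(w,deg,x0,0); b=wp(w,deg,x1,0)
    r.reach([*a,.07],qd(deg)); 
    hit=r.move_straight([*a,.040],speed=.02,max_force=press) if False else None
    r.move_straight([*a,.052],speed=.06)
    hit=r.move_straight([*a,.038],speed=.012,max_force=press); s=r.read_state(); z=s["eef_pos"][2]; print("hit",hit); st()
    if hit:
        r.move_straight([*b,z],speed=.03); st()
    r.move_straight([*b,.07],speed=.1)
E
python3 - <<'E'
from h import *
w=wpx("wp2",230+368/4,39+405/4,.021)
a=np.radians(136);d=w[:2]-P0;print("worm",w,"rel",22+1e3*(d@[np.cos(a),np.sin(a)]),1e3*(d@[-np.sin(a),np.cos(a)]))
print(prof("wp2"),prof("wp2",64),prof("wp2",67))
command_gripper(0.0,30); st()
stroke(w[:2],.007,-.009)
look("l1"); st()
E
```

```text
worm [0.52778685 0.03903735 0.021     ] rel 65.24865795082155 5.38689798940117
[262.04 317.96 319.09 324.75 325.05 382.64] [262.11 322.6  323.4  382.5 ] [261.97 314.8  315.44 401.39]
t13.7 [ 0.5842 -0.008   0.14  ] F [ 0.2  0.3 -0.2] w0.0004
hit True
t15.3 [0.5228 0.0439 0.0458] F [-1.6  0.7  5.5] w0.0003
t16.0 [0.5345 0.0326 0.0459] F [-0.1 -0.7  2.7] w0.0002
l1 [266.91 320.57 323.08 382.68] [267.12 382.64] [266.93 316.88 317.33 383.83]
t17.1 [ 0.5824 -0.0069  0.1387] F [ 0.1 -0.1 -0.1] w-0.0002
```

```bash
python3 - <<'E'
from h import *
w=np.array([.52778685,.03903735])
stroke(w,.007,-.009)
# nudge wrench +y by 3 mm, holding handle
r.reach([*P0,.08],qd(136)); command_gripper(.05); r.move_straight([*P0,.0285],speed=.08,max_force=6); command_gripper(0,30); st()
print(r.move_straight([*wp(P0,136,0,.003),r.read_state()["eef_pos"][2]],speed=.02,max_force=8)); st()
command_gripper(.05); p=r.read_state()["eef_pos"]; r.move_straight([p[0],p[1],.08],speed=.1); command_gripper(0,30)
w2=wp(w,136,0,.003)
stroke(w2,.007,-.009)
look("l2"); st()
p=np.load("pics/l2.npz")["p"]; cv2.imwrite("pics/c4.png",cv2.resize(p[39:189,230:430,::-1],None,fx=4,fy=4))
E
```

```text
hit True
t18.7 [0.5228 0.0439 0.0458] F [-0.9 -0.4  5.4] w0.0000
t19.4 [0.5345 0.0326 0.0459] F [-0.1  0.5  1.8] w-0.0002
t21.8 [0.5631 0.0128 0.0292] F [-0.6  0.5  3.3] w0.0210
False
t22.1 [0.5603 0.0106 0.0292] F [-1.  -1.9  2.1] w0.0209
hit True
t25.1 [0.5208 0.0417 0.0459] F [-1.3 -0.2  5.2] w0.0001
t25.8 [0.5325 0.0304 0.0459] F [0.3 0.  1.7] w-0.0004
l2 [272.12 320.43 321.57 322.43 323.29 378.34] [272.17 378.36] [272.13 317.89 318.33 325.57 326.3  384.31]
t26.9 [ 0.5825 -0.007   0.1388] F [ 0.3 -0.8 -0. ] w-0.0001
```

View pics/c4.png

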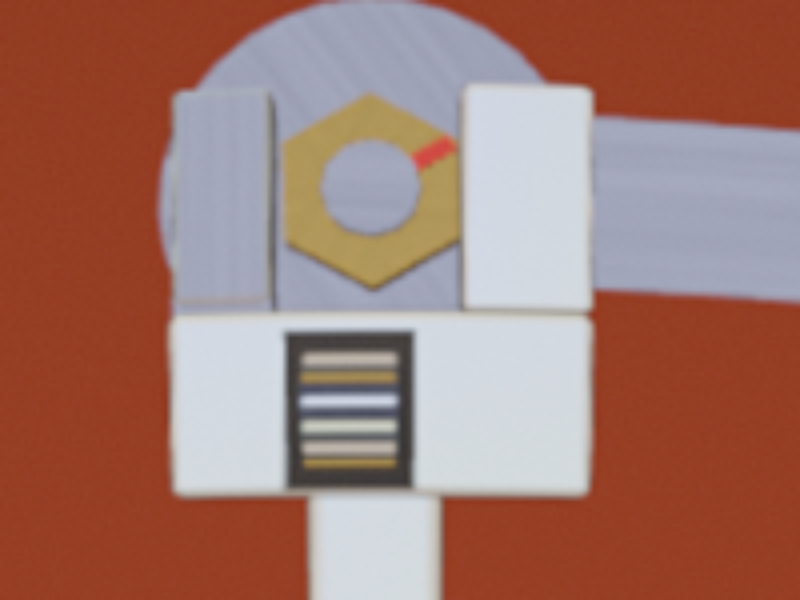

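The fixed jaw now touches the nut (x≈460), and the gap at the movable jaw is about 2 mm, so the opening is about 30.6 mm. I'll do one short stroke, then cage the handle and swing it.

```bash
python3 - <<'E'
from h import *
w2=wp([.52778685,.03903735],136,0,.003)
stroke(w2,.005,-.0055)
look("l3")
N=np.array([.5010,.0640]); R=.120
g=lambda d:[*(N-R*np.array([np.cos(np.radians(d)),np.sin(np.radians(d))])),.031]
s=g(136); r.reach([s[0],s[1],.09],qd(136)); command_gripper(.034,30)
print(r.move_straight(s,speed=.08,max_force=8)); command_gripper(.026,20); st()
for d in np.arange(132,91,-4): r.move_straight(g(d),qd(d),speed=.06)
st()
hit=False; d=92
while not hit and d>76:
    d-=2; hit=r.move_straight(g(d),qd(d),speed=.03,max_force=9)
print(d,hit); st()
wrist("sw1")
E
```

```text
hit True
t28.5 [0.5222 0.0404 0.0459] F [-1.1  0.4  5.6] w0.0004
t29.0 [0.5301 0.0328 0.046 ] F [ 0.8 -0.6  2.8] w0.0001
l3 [274.09 321.3  322.64 378.36] [274.14 378.39] [274.03 326.   326.   378.85]
False
t32.0 [ 0.5878 -0.0194  0.0316] F [0.2 0.2 0.5] w0.0264
t35.2 [ 0.5052 -0.0559  0.031 ] F [0.  0.4 0.2] w0.0256
76 False
t37.5 [ 0.4719 -0.0524  0.031 ] F [ 0.9 -0.1  0.8] w0.0259
```

```bash
python3 - <<'E'
from h import *
p=np.load("pics/sw1.npz")["p"]; u,v=map(int,w2px("sw1",[.5,.064,.016])); print(u,v)
x,y=max(0,u-130),max(0,v-60); print(x,y); cv2.imwrite("pics/c5.png",cv2.resize(p[y:y+195,x:x+260,::-1],None,fx=3,fy=3))
E
```

```text
329 9
199 0
```

View pics/c5.png

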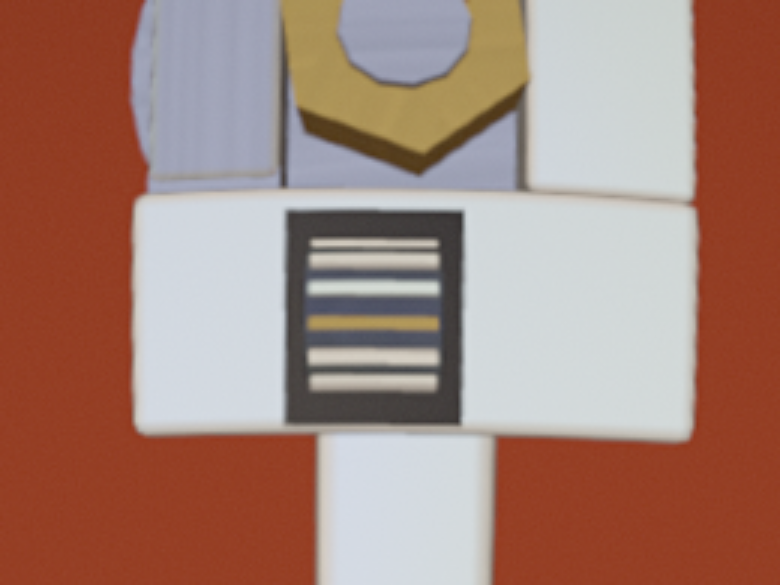

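The jaws show no stop yet, and the nut lags the wrench by about 7° from play. So the opening is about 29.8 mm, which is near the limit. I'll back the wrench off, close the worm another ~1.2 mm, then push to the stop.

```bash
python3 - <<'E'
from h import *
N=np.array([.5010,.0640]); R=.120
g=lambda d:[*(N-R*np.array([np.cos(np.radians(d)),np.sin(np.radians(d))])),.031]
for d in (80,84): print(r.move_straight(g(d),qd(d),speed=.03,max_force=9))
st()
r.move_straight([*g(84)[:2],.10],speed=.1)
p=wp(N,83,-.13,0); r.reach([*p,.14],qd(83)); r.hold(.2); wrist("b1"); st()
im=np.load("pics/b1.npz")["p"]; u,v=w2px("b1",[*wp(N,83,-.036,.004),.021]); print("pred worm",u,v)
x,y=int(u)-100,max(0,int(v)-100); print(x,y)
cv2.imwrite("pics/c6.png",cv2.resize(im[y:y+150,x:x+200,::-1],None,fx=4,fy=4))
E
```

```text
False
False
t38.5 [ 0.4884 -0.0553  0.0309] F [ 0.1  1.2 -0.7] w0.0261
t39.8 [ 0.4845 -0.0647  0.1389] F [ 0.7 -0.3 -0.6] w0.0259
pred worm 324.77443477044926 102.90814714998768
224 2
```

View pics/c6.png

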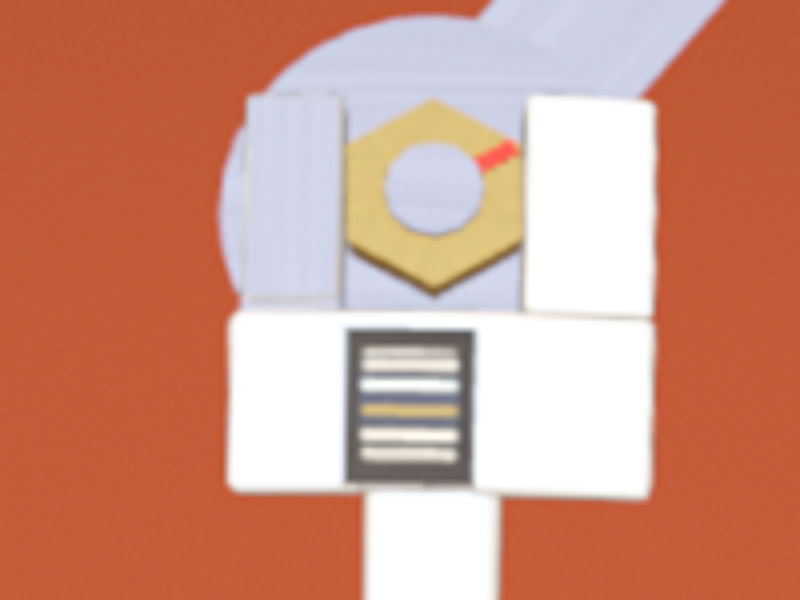

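The fit is now snug: the gap is 344–524 against a nut width of 346–522, so about 28.7 mm. The nut is almost at the mark, so I push clockwise until the stop shows as force.

```bash
python3 - <<'E'
from h import *
N=np.array([.5010,.0640]); R=.120
g=lambda d:[*(N-R*np.array([np.cos(np.radians(d)),np.sin(np.radians(d))])),.031]
command_gripper(.034,20)
s=g(84); r.reach([s[0],s[1],.09],qd(84)); r.move_straight(s,qd(84),speed=.08,max_force=8); command_gripper(.025,20); r.hold(.2)
d=84
while d>66:
    d-=1; h=r.move_straight(g(d),qd(d),speed=.02,max_force=12); r.hold(.1); s=r.read_state(); a=np.radians(d)
    t=s["contact_force"]@[np.sin(a),-np.cos(a),0]   # reaction against clockwise motion
    print(d,h,round(float(t),1),end="; ")
    if h or abs(t)>8: break
st()
r.hold(.3); wrist("e1")
E
```

```text
83 False -0.4; 82 False 0.6; 81 False 0.5; 80 False 0.1; 79 False -0.6; 78 False 1.4; 77 False 2.0; 76 False 1.3; 75 False 1.1; 74 False 1.8; 73 False 2.8; 72 False 3.3; 71 False 3.6; 70 False 2.6; 69 False 3.2; 68 False 2.4; 67 False 3.1; 66 False 2.0; t48.2 [ 0.452  -0.0456  0.031 ] F [ 2.  -0.4  2. ] w0.0253
```

```bash
python3 - <<'E'
from h import *
N=np.array([.5010,.0640])
command_gripper(.034); p=r.read_state()["eef_pos"]; r.move_straight([p[0],p[1],.10],speed=.15)
p=wp(N,67,-.13,0); r.reach([*p,.14],qd(67)); r.hold(.2); wrist("e2"); st()
im=np.load("pics/e2.npz")["p"]; u,v=w2px("e2",[*wp(N,67,-.036,.004),.021])
x,y=int(u)-100,max(0,int(v)-100); print(x,y)
cv2.imwrite("pics/c7.png",cv2.resize(im[y:y+150,x:x+200,::-1],None,fx=4,fy=4))
E
```

```text
t50.0 [ 0.4495 -0.0553  0.1388] F [-0.1  0.5  0.6] w0.0342
224 1
```

View pics/c7.png

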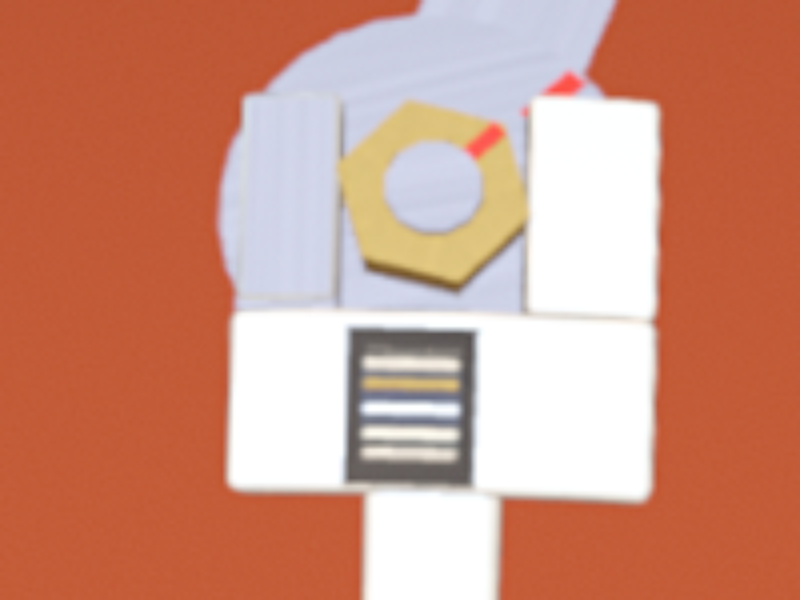

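The nut is on its stop, with the stripe lined up with the red mark at (555, 92). However, I over-rotated the wrench about 12°, which sprang the jaws slightly. I'll back the wrench off to realign it, measure the opening with code, and check the nut angle.

```bash
cat >> h.py <<'E'
def head(tag,cu=None):
    "outer jaw width (row through jaws) over head width (68 mm)"
    p=np.load(f"pics/{tag}.npz")["p"].astype(float)
    s=np.where(True,p[:,:,2]-p[:,:,0]*.5,0); out=[]
    for v in range(25,125,3):
        row=s[v-1:v+2].mean(0); i=np.where(row[200:460]>0)[0]+200
        if len(i): 
            a,b=i[0],i[-1]; out.append((v,round(a-row[a]/(row[a]-row[a-1]),1),round(b+row[b]/(row[b]-row[b+1]),1)))
    return out
def stripe(tag):
    p=np.load(f"pics/{tag}.npz")["p"].astype(int); m=(p[:,:,0]>200)&(p[:,:,1]<110)&(p[:,:,2]<110)
    m[:, :200]=0; m[:,460:]=0; m[140:]=0
    n,_,s,c=cv2.connectedComponentsWithStats(m.astype(np.uint8)); return [(tuple(np.round(c[i],1)),int(s[i,4])) for i in range(1,n) if 4<s[i,4]<200]
E
python3 - <<'E'
from h import *
for t in("l3","b1","e2"):
    print(t,[(v,a,b,round(b-a,1)) for v,a,b in head(t) if v<80 or v>95]); 
    S=stripe(t);print(S)
    for (u,v),n in S:
        for z in(0,.016):
            P=wpx(t,u,v,z)[:2]-[.5010,.0640]; print(z,round(np.degrees(np.arctan2(P[1],P[0])),1),round(np.hypot(*P)*1e3,1),end=" | ")
    print()
# nut centre in e2 frame from eye centre
print(wpx("e2",224+433/4,1+190/4,.016),wpx("b1",224+434/4,2+190/4,.016))
E
```

```text
l3 [(40, np.float64(306.1), np.float64(339.6), np.float64(33.5)), (43, np.float64(298.5), np.float64(346.9), np.float64(48.4)), (46, np.float64(293.1), np.float64(352.7), np.float64(59.6)), (49, np.float64(288.8), np.float64(356.6), np.float64(67.8)), (52, np.float64(285.3), np.float64(360.3), np.float64(75.0)), (55, np.float64(282.2), np.float64(363.1), np.float64(80.9)), (58, np.float64(279.8), np.float64(365.7), np.float64(85.9)), (61, np.float64(276.0), np.float64(377.6), np.float64(101.6)), (64, np.float64(274.1), np.float64(378.4), np.float64(104.3)), (67, np.float64(274.0), np.float64(378.9), np.float64(104.9)), (70, np.float64(272.9), np.float64(421.8), np.float64(148.9)), (73, np.float64(271.4), np.float64(452.4), np.float64(181.0)), (76, np.float64(270.6), np.float64(486.0), np.float64(215.4)), (79, np.float64(269.9), np.float64(1083.0), np.float64(813.1)), (97, np.float64(269.2), np.float64(-153.0), np.float64(-422.2)), (100, np.float64(269.7), np.float64(149.0), np.float64(-120.7)), (103, np.float64(270.3), np.float64(613.5), np.float64(343.2)), (106, np.float64(271.5), n
[... 3784 characters left out ...]
87.6), np.float64(107.5)), (106, np.float64(280.0), np.float64(387.7), np.float64(107.7)), (109, np.float64(279.8), np.float64(387.7), np.float64(107.9)), (112, np.float64(279.7), np.float64(387.5), np.float64(107.8)), (115, np.float64(279.6), np.float64(387.4), np.float64(107.8)), (118, np.float64(279.6), np.float64(387.3), np.float64(107.7)), (121, np.float64(279.8), np.float64(387.3), np.float64(107.5)), (124, np.float64(283.3), np.float64(386.7), np.float64(103.4))]
[((np.float64(365.3), np.float64(21.8)), 19), ((np.float64(344.7), np.float64(35.9)), 26)]
0 22.3 33.0 | 0.016 17.5 28.4 | 0 30.8 15.5 | 0.016 21.2 11.8 | 
[0.50138996 0.06334396 0.016     ] [0.50197567 0.0631542  0.016     ]
```

Stripe at 21° and mark at 22°, so the nut is tight. It also stayed put during the earlier back-off, when the opening relaxed to about 28.6 mm. I'll back off the same way, verify by code and hand in.

```bash
python3 - <<'E'
from h import *
N=np.array([.5010,.0640]); R=.120
g=lambda d:[*(N-R*np.array([np.cos(np.radians(d)),np.sin(np.radians(d))])),.031]
s=g(67); r.reach([s[0],s[1],.09],qd(67)); r.move_straight(s,qd(67),speed=.08,max_force=8); command_gripper(.025,20)
for d in (71,75,79,81): print(r.move_straight(g(d),qd(d),speed=.04,max_force=12),end=" ")
command_gripper(.036); r.move_straight([*g(81)[:2],.10],speed=.12)
p=wp(N,81,-.13,0); r.reach([*p,.14],qd(81)); r.hold(.2); wrist("e3"); st()
print([(v,a,b,round(b-a,1)) for v,a,b in head("e3") if v in(28,31,106,115)])
for (u,v),n in stripe("e3"):
    for z in(0,.016):
        P=wpx("e3",u,v,z)[:2]-N; print(n,z,round(np.degrees(np.arctan2(P[1],P[0])),1),round(np.hypot(*P)*1e3,1),end=" | ")
print(wpx("e3",279.7,112,.016),wpx("e3",387.3,112,.016))
E
```

```text
False False False False t54.3 [ 0.48   -0.0641  0.1388] F [-0.2 -0.6  0.1] w0.0364
[(28, np.float64(284.4), np.float64(388.7), np.float64(104.3)), (31, np.float64(284.3), np.float64(389.5), np.float64(105.2)), (106, np.float64(279.5), np.float64(387.2), np.float64(107.7)), (115, np.float64(279.3), np.float64(387.0), np.float64(107.7))]
24 0 32.9 15.1 | 24 0.016 20.9 12.0 | [0.4622306  0.02851056 0.016     ] [0.52977492 0.01811744 0.016     ]
```

```bash
python3 - <<'E'
from h import *
print(r.finish_job())
E
```

```text
the job is handed in; nothing more can be done
None
```

I handed the job in at about 54 s, but the hand-in returned no verdict. By my last measurements, the nut's stripe is within about 2° of the red mark, and the wrench is left lying on the nut with its jaws open about 29 mm. I pushed the handle about 12° past the stop, which sprang the jaws to about 30 mm until I backed it off.

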